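# Slide the loaded screw tray home under the bench riser

## Task

Line up the orange tray with its carton of screws in front of the low plywood riser, pull tongue toward the open front, and slide it in flat under the board until you feel it press on the soft bumper hidden underneath, then let go and leave it resting against the bumper. The bumper is set to a different depth each time: stop as soon as it clearly gives, without shoving it hard, do not let anything touch the riser's board, keep the carton in the tray and leave the other things on the bench alone.

Things in the scene. Friction and masses are not known exactly. Their poses are not given: they have to be found in the camera images.
- riser: Low open-fronted bench riser, fixed to the bench: plywood board on two dark steel side plates. Origin on the bench top at the middle of its open front edge; +x points straight in under the board, y across, z up. 130 mm deep, 156 mm wide; side plates 8 mm thick, 140 mm apart inside. The tray is 120 mm wide, so there is 10 mm to spare on each side.
- riser_deck: The riser's plywood board, 130 x 156 x 12 mm, underside 50 mm and top 62 mm above the bench; same origin and axes as the riser. A roll of black tape (58 mm across, 19 mm high) is stuck on its rear left half, 66 to 124 mm behind the front edge.
- riser_back: The riser's steel back plate; same origin and axes as the riser. It carries the hidden stop: a rubber pad 70 mm wide, 10 to 30 mm above the bench, on the centre line. The pad's free face lies 70 to 100 mm behind the riser's front edge, unmeasured, each time elsewhere. It is sprung at 800 N/m and gives 8 mm, then is rigid; a proper press is 2 to 6 N (3 to 7 mm) on top of the sliding friction.
- tray: Orange open tray, 90 mm (its x) x 120 mm (its y) x 24 mm high, walls and floor 3 mm, 0.3 kg plus the carton (about 0.35 kg); origin under its middle, on its underside. Its x axis points away from the pull tongue, toward the rear wall that goes in first. It slides on the bench with a few newtons of friction.
- tray_mid (a point): Centre of the tray: on its middle line, 12 mm above its underside.
- tray_pull (a point): Grip point on the tray's pull tongue: a black upright plate 10 mm thick (along tray y), standing out 71 mm from the tray's front wall (116 mm from the tray's middle), from 6 to 42 mm above the underside. This point is 97 mm from the tray's middle on the -x side and 26 mm above the underside. Axes as the tray.
- tray_rear (a point): Middle of the tray's rear wall, outer face, 45 mm from the tray's middle along its +x, 12 mm up.
- carton: Carton of screws, 60 x 88 x 34 mm (short side along the tray's short side), standing loose on the tray's floor, its top 37 mm above the bench; origin under its middle, z up; its x and y axes lie about 12 degrees off its sides.
- carton_mid (a point): Centre of the carton, 17 mm above its underside.
- nail_jar_mid (a point): Bystander: glass jar of nails with yellow lid, 70 x 75 x 97 mm, centre.
- c_clamp_mid (a point): Bystander: red C clamp lying flat, 116 x 167 x 24 mm, near its centre.
- pliers_mid (a point): Bystander: pliers with blue handles lying flat, 112 x 176 x 16 mm, near their centre.
- driver_mid (a point): Bystander: screwdriver with yellow handle, 32 x 186 x 28 mm, near its centre.

How it is judged:
On the way, in this order (a step that is already met when the one before it is completed fails the run):
1. the tray's rear wall is at least 20 mm in under the riser's front edge, straight and between the side plates (x of tray_rear in the frame of riser above 0.02 m and y of tray_mid in the frame of riser between -0.012 and 0.012 m and angle between the x axis of tray and the x axis of riser, either way round below 0.12 rad), for 0.1 s.
2. the tray is pressed on the hidden bumper (more than 1.5 N) (contact force between tray and riser_back above 1.5 N), for 0.2 s.
At the end, for the whole second after the job is handed in: The tray stands flat on the bench under the riser, at rest, centred within 12 mm and straight within 7 degrees, still pressing on the bumper with more than 0.4 N; the carton stands upright in it, its centre within 30 mm of the tray's (contact force between tray and riser_back above 0.4 N and x of tray_rear in the frame of riser above 0.065 m and height (world z) of tray below 0.004 m and angle between tray's own z axis and vertical below 0.05 rad and linear speed of tray below 0.01 m/s and y of tray_mid in the frame of riser between -0.012 and 0.012 m and angle between the x axis of tray and the x axis of riser, either way round below 0.12 rad and distance between carton_mid and tray_mid below 0.03 m and angle between carton's own z axis and vertical below 0.15 rad); the robot touches nothing.
It fails at once if anything (tray, carton, fingers or arm) touches the riser's board (contact force between riser_deck and anything else above 1 N).
It fails at once if the tray is shoved into the bumper or any part of the riser with more than 15 N (contact force between tray and riser above 15 N).
It fails at once if the carton tips (angle between carton's own z axis and vertical above 0.5 rad).
It fails at once if the jar, clamp, pliers or screwdriver is shifted by more than 20 mm (distance of any of nail_jar_mid, c_clamp_mid, pliers_mid, driver_mid from where it was at the start of the episode above 0.02 m).
It also fails if it takes over 50 s, if anything falls off the work surface, if the arm or the gripper's body presses on something with over 40 N, if the wrist force passes 120 N, or if a joint passes its speed limit or range.

## Robot

A 6-joint arm with a two-finger parallel gripper is mounted at the origin on a cart in front of the work surface, level with it; the furniture and walls round the work are solid. World frame = base frame: x ahead of the robot, y to its left, z up, the work surface at z = 0. Lengths are in m, angles in rad, forces in N, time in s.
With the tool pointing down it reaches from about 0.3 to 0.75 m from the base axis. Payload 8.5 kg.
Tool frame: the origin (TCP) lies at the very end of the fingers, on their centre line; the grasp point (between the pads) lies 19 mm behind it (bot.grip_point_offset is the distance from the TCP to the grasp point, in m); z points along the fingers, y is the line along which they close (so a half turn about z gives the same grasp; the last joint's range is limited). The gripper opens to 88 mm and grips with 3 to 60 N. Pads are 18 mm wide; open, the fingers measure 123 mm over their backs; the gripper's body (75 mm by 187 mm) begins 45 mm behind the grasp point.
Start: joints at [-0.99, 0.381, 1.297, -0, 1.464, -0.215], TCP at [0.393, -0.385, 0.239] pointing down, gripper open.
Joint ranges: [-3.11, 3.11], [-0.89, 2.33], [0.22, 2.48], [-1.42, 4.56], [0.17, 2.85], [-2.88, 2.88]. Speed limits (rad/s): [2.39, 2.39, 3.14, 3.14, 3.14, 3.14].

## Interface

Orientations are given as a unit quaternion [x, y, z, w].
In Python, from station import bot, eyes gives the robot as it stands. The module is installed in compiled form; this text tells all that it offers.
- The arm moves only by the shell command python3 -m creep 'ROWS'. ROWS is JSON, a list of rows, each an object with "dp": the shift along the tool's x, y, z in units of 0.1 m (1.0 is 0.1 m), a list of three; "delta_rot": the turn, a rotation vector about the tool's x, y, z in units of 4 degrees (1.0 is 4 degrees), a list of three; "fingers": the opening, from 0 (shut) to 1 (fully open). A call has exactly 10 rows; each row shifts and turns the commanded pose from where the row before left it, along the tool's axes as they then stand; what a row does not reach is not made up. A row lasts 1/8 s, in which the tool goes at most 62.5 mm and 10.7 degrees, less where a joint would pass 70% of its speed; a pose out of reach is approached as far as the arm can. A call with a number of a shift or a turn outside -1 to 1 is refused whole. A call with a gripper value outside its range is refused whole. The fingers move at their own pace and stop on an object; the grip force is fixed at half the most. Time passes only in rows, so rows that do not move let the fingers close, or fill a call up. It gives the time, the measured TCP pose, the force, the opening and the grip force at its end, in the units of the state.
- bot.sense(): the state, without advancing time (a new reading comes with each control period).
- eyes.read_camera(name): name is "side" or "top"; returns the picture (400x640x3 uint8, red, green, blue); there is no depth.
- eyes.camera_params(name): a dict with "camera_matrix" (3x3 intrinsics, pixels), "k1" (the pictures are not rectified: a ray, as slopes to the right and down, at radius r is drawn at 1 + k1 r^2 times it, then the intrinsics apply), "xyz" and "attitude" of the camera in the world. Camera axes: x right, y up, looking along -z (the intrinsics and any distortion apply to the point x, -y, -z); pixel columns grow to the right and rows downward; lengths in m; the calibration is good to about 2 mm. A picture is of the moment at which its call begins. camera_params takes no time and is no camera call.
- bot.hand_in(): hands the job in; it is judged then, once.
The state is a dict: "time_s": time; "joints": joint angles; "dq": joint speeds; "joint_torque": joint torques, N m; "eef_pos": TCP position; "eef_rot": TCP orientation; "ft_force": force on the tool from outside, world axes, zero at the start; "torque": the same for the moment, N m; "width": opening from 0.0 (shut) to 1.0 (fully open); "grasp_force": force on a finger pad.
Only numpy, scipy, OpenCV 4.12 (cv2) and the standard library are available. Lean on these libraries where they do the work, as an engineer would, in place of code of your own. Each camera call takes 0.05 s, during which the arm holds its last target. There are 200 camera calls.

## Working session

There is one attempt and no reset: what is moved stays moved. The work goes in short steps, Python scripts to look and compute and a shell command to move; the robot and the scene stay as the last step left them, time stands still between calls to the robot, and variables do not carry over. Pictures are saved under pics/ and viewed, at most 10 in all, crops included, and the job is handed in when it is done.

```bash
mkdir -p pics; cat > h.py <<'E'
import numpy as np, cv2
from scipy.spatial.transform import Rotation as R
from station import bot, eyes
def ray(name,px):
    p=eyes.camera_params(name);K=np.array(p["camera_matrix"])
    q=np.linalg.inv(K)@[px[0],px[1],1]; s=q[:2].copy(); u=s.copy()
    for _ in range(20): u=s/(1+p["k1"]*(u@u))
    d=np.array([u[0],-u[1],-1.]); a=np.array(p["attitude"])
    M=R.from_quat(a).as_matrix() if a.size==4 else a
    return np.array(p["xyz"]),M@d
def plane(name,px,z):
    o,d=ray(name,px); return o+d*(z-o[2])/d[2]
def two(a,b):
    o1,d1=ray("top",a);o2,d2=ray("side",b)
    A=np.stack([d1,-d2],1);t=np.linalg.lstsq(A,o2-o1,rcond=None)[0]
    p,q=o1+t[0]*d1,o2+t[1]*d2
    return (p+q)/2,np.linalg.norm(p-q)
def shot(n,f):
    im=eyes.read_camera(n); cv2.imwrite(f,im[:,:,::-1]); return im
E
python3 - <<'E'
from h import *
for n in("top","side"):
    shot(n,f"pics/{n}0.png");print(n,eyes.camera_params(n))
print(bot.sense())
E
```

```text
top {'camera_matrix': array([[425.16417585,   0.        , 313.00753886],
       [  0.        , 425.16417585, 203.16799273],
       [  0.        ,   0.        ,   1.        ]]), 'k1': -0.002258751247150116, 'xyz': array([ 0.4764693 , -0.0847496 ,  1.40418644]), 'attitude': array([-0.03273846,  0.02913004,  0.71106768, -0.70175665])}
side {'camera_matrix': array([[441.92248452,   0.        , 317.90423655],
       [  0.        , 441.92248452, 201.12688158],
       [  0.        ,   0.        ,   1.        ]]), 'k1': -0.10106536838735822, 'xyz': array([-0.05563685, -1.27205293,  0.71168399]), 'attitude': array([ 0.51445832, -0.1272368 , -0.20700227,  0.82237066])}
{'time_s': 0.1, 'joints': array([-9.90258298e-01,  3.81088870e-01,  1.29810735e+00,  8.97678707e-06,
        1.46358154e+00, -2.15292234e-01]), 'dq': array([ 6.35532199e-04, -2.76093857e-03, -3.26505338e-03, -1.41346362e-03,
       -1.79918246e-03, -4.36971349e-05]), 'joint_torque': array([ 2.82099369e-03, -4.38649678e+01, -2.24913847e+01,  7.14191585e-02,
        3.42244387e-02, -7.15416513e-05]), 'eef_pos': array([ 0.39281806, -0.38463003,  0.23824704]), 'eef_rot': array([ 9.21870903e-01,  3.87496693e-01, -1.03225232e-04, -5.83510342e-04]), 'ft_force': array([-0.47942911,  1.41496393, -0.77724259]), 'torque': array([-0.01390801,  0.00375401,  0.0355408 ]), 'grasp_force': 0.0, 'width': 1.0034832726856509}
```

View pics/top0.png

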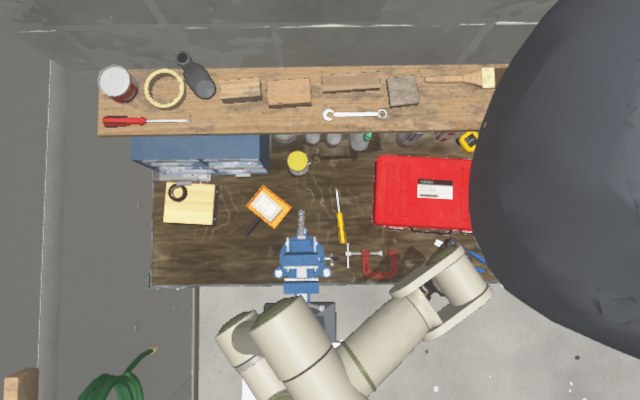

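View pics/side0.png

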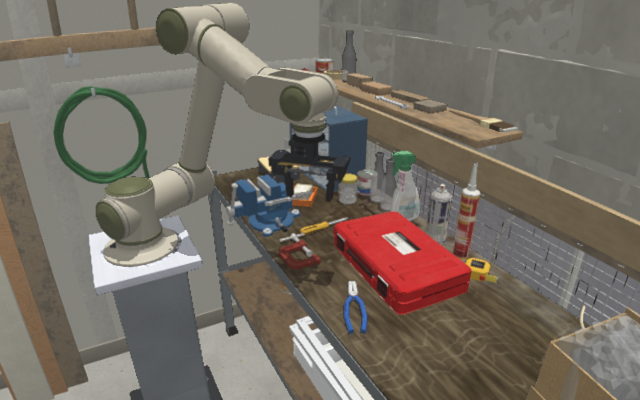

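The top view shows the riser at about (190,203), front facing the robot, and the tray at (268,206) with its tongue toward (252,230). The vise at (300,255) is close to the tongue. The side view of the tray is partly hidden by the gripper. I'll zoom in next.

```bash
python3 - <<'E'
from h import *
im=cv2.imread("pics/top0.png")[150:300,145:345]
cv2.imwrite("pics/c1.png",cv2.resize(im,None,fx=4,fy=4,interpolation=cv2.INTER_CUBIC))
E
```

```text
(no output)
```

View pics/c1.png

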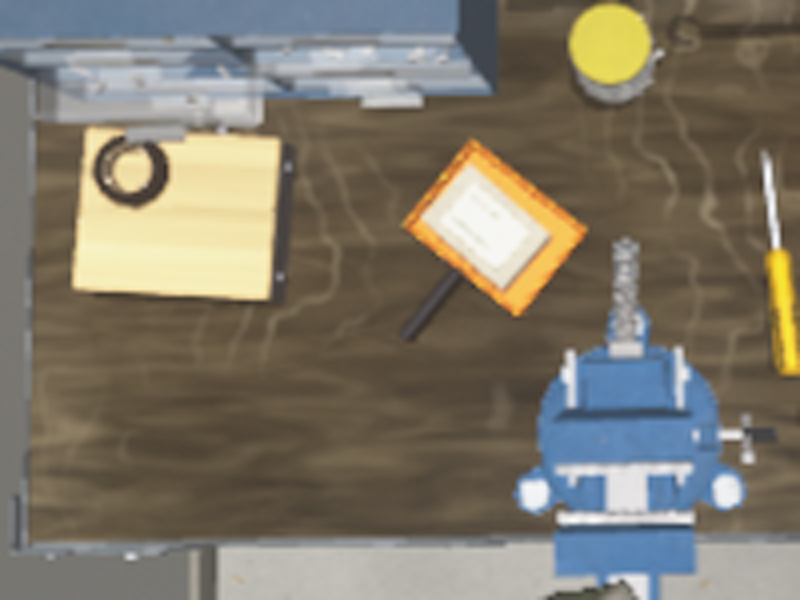

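The crop shows the board corners at about (87,127), (281,138), (270,300) and (73,290), with the front edge at the bottom. The tray centre is at (495,228) with the tongue end at (405,335). The vise jaw corner is at about (557,348), so I'll grip near the tongue end.

```bash
cat > m.py <<'E'
from h import *
def mask(im,lo,hi,roi):
    hsv=cv2.cvtColor(np.ascontiguousarray(im),cv2.COLOR_RGB2HSV);m=cv2.inRange(hsv,lo,hi)
    k=np.zeros_like(m);x0,y0,x1,y1=roi;k[y0:y1,x0:x1]=m[y0:y1,x0:x1]
    c=max(cv2.findContours(k,cv2.RETR_EXTERNAL,cv2.CHAIN_APPROX_NONE)[0],key=cv2.contourArea)
    return cv2.convexHull(c)[:,0]
def rect(name,hull,z):
    P=np.array([plane(name,p,z)[:2] for p in hull.astype(float)],np.float32)
    r=cv2.minAreaRect(P*1000); return r,cv2.boxPoints(r)
E
python3 - <<'E'
from m import *
im=cv2.imread("pics/top0.png")[:,:,::-1]
h=mask(im,(15,50,150),(32,160,255),(150,170,225,235))
print("board",*rect("top",h,.062))
h=mask(im,(5,160,150),(20,255,255),(235,175,300,240))
print("tray",*rect("top",h,.024))
q=lambda x,y:(145+x/4-.4,150+y/4-.4)
print("tongue end",plane("top",q(405,337),.042),"root",plane("top",q(455,277),.042))
for z in(.08,.15): print("vise",plane("top",q(562,350),z),plane("top",q(540,430),.03))
print("bench edge",plane("top",q(300,540),0), "clear things", plane("top",q(260,120),.06))
E
```

```text
board ((601.3837280273438, 316.09869384765625), (158.03431701660156, 131.445068359375), 86.08206176757812) [[530.4158  241.75687]
 [661.5536  232.77554]
 [672.3517  390.44052]
 [541.21387 399.42184]]
tray ((589.299072265625, 67.54739379882812), (122.37026977539062, 92.21328735351562), 50.60544204711914) [[514.83655   49.52581 ]
 [586.0984    -8.998009]
 [663.7616    85.56898 ]
 [592.49976  144.0928  ]]
tongue end [0.50040377 0.13753639 0.042     ] root [0.54789469 0.09743515 0.042     ]
vise [0.4880809  0.00930491 0.08      ] [0.42473849 0.03098214 0.03      ]
vise [0.48746708 0.00433294 0.15      ] [0.42473849 0.03098214 0.03      ]
bench edge [0.33692781 0.2300559  0.        ] clear things [0.67446065 0.25065129 0.06      ]
```

```bash
python3 -m creep '[{"dp":[0.1,-0.06,-0.3],"delta_rot":[0,0,0],"fingers":1},{"dp":[0.3,-0.19,-0.3],"delta_rot":[0,0,0],"fingers":1},{"dp":[0.4,-0.25,0],"delta_rot":[0,0,0],"fingers":1},{"dp":[0.4,-0.25,0],"delta_rot":[0,0,0],"fingers":1},{"dp":[0.4,-0.25,0],"delta_rot":[0,0,0],"fingers":1},{"dp":[0.4,-0.25,0],"delta_rot":[0,0,0],"fingers":1},{"dp":[0.4,-0.25,0],"delta_rot":[0,0,0],"fingers":1},{"dp":[0.4,-0.25,0],"delta_rot":[0,0,0],"fingers":1},{"dp":[0.4,-0.25,0],"delta_rot":[0,0,0],"fingers":1},{"dp":[0.4,-0.25,0],"delta_rot":[0,0,0],"fingers":1}]'
python3 -m creep '[{"dp":[0.4,-0.25,0],"delta_rot":[0,0,0],"fingers":1},{"dp":[0.3,-0.18,0],"delta_rot":[0,0,0],"fingers":1},{"dp":[0.2,-0.12,0],"delta_rot":[0,0,0],"fingers":1},{"dp":[0,0,0],"delta_rot":[0,0,-1],"fingers":1},{"dp":[0,0,0],"delta_rot":[0,0,-1],"fingers":1},{"dp":[0,0,0],"delta_rot":[0,0,-1],"fingers":1},{"dp":[0,0,0],"delta_rot":[0,0,-1],"fingers":1},{"dp":[0,0,0],"delta_rot":[0,0,-1],"fingers":1},{"dp":[0,0,0],"delta_rot":[0,0,-1],"fingers":1},{"dp":[0,0,0],"delta_rot":[0,0,-1],"fingers":1}]'
python3 -m creep '[{"dp":[0,0,0],"delta_rot":[0,0,-1],"fingers":1},{"dp":[0,0,0],"delta_rot":[0,0,-1],"fingers":1},{"dp":[0,0,0],"delta_rot":[0,0,-1],"fingers":1},{"dp":[0,0,0],"delta_rot":[0,0,-1],"fingers":1},{"dp":[0,0,0],"delta_rot":[0,0,-1],"fingers":1},{"dp":[0,0,0],"delta_rot":[0,0,-1],"fingers":1},{"dp":[0,0,0],"delta_rot":[0,0,-1],"fingers":1},{"dp":[0,0,0],"delta_rot":[0,0,-1],"fingers":1},{"dp":[0,0,0],"delta_rot":[0,0,-1],"fingers":1},{"dp":[0,0,0],"delta_rot":[0,0,-1],"fingers":1}]'
python3 - <<'E'
from h import *
shot("side","pics/s1.png")
E
```

```text
time_s: 1.35
eef_pos: [0.4841, 0.0314, 0.2985]
eef_rot: [0.922, 0.387, -0.0, -0.0]
ft_force: [-0.1, -0.1, -0.6]
width: 0.999
grasp_force: 0.0
time_s: 2.6
eef_pos: [0.5076, 0.1326, 0.2984]
eef_rot: [0.8, 0.6, -0.0, -0.0]
ft_force: [0.3, 0.2, 1.2]
width: 1.003
grasp_force: 0.0
time_s: 3.85
eef_pos: [0.5076, 0.1326, 0.2984]
eef_rot: [0.547, 0.837, -0.0, -0.0]
ft_force: [-0.6, -0.1, -0.4]
width: 0.997
grasp_force: 0.0
```

View pics/s1.png

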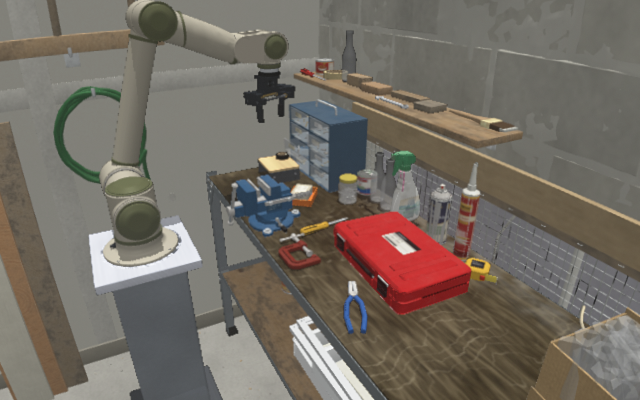

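The arm is clear of the side view now. The board is at about (278,168) and the tray at (303,195). I'll zoom in to take the heights from two views.

```bash
python3 - <<'E'
from h import *
im=cv2.imread("pics/s1.png")[145:215,250:350]
cv2.imwrite("pics/c2.png",cv2.resize(im,None,fx=8,fy=8,interpolation=cv2.INTER_CUBIC))
E
```

```text
(no output)
```

View pics/c2.png

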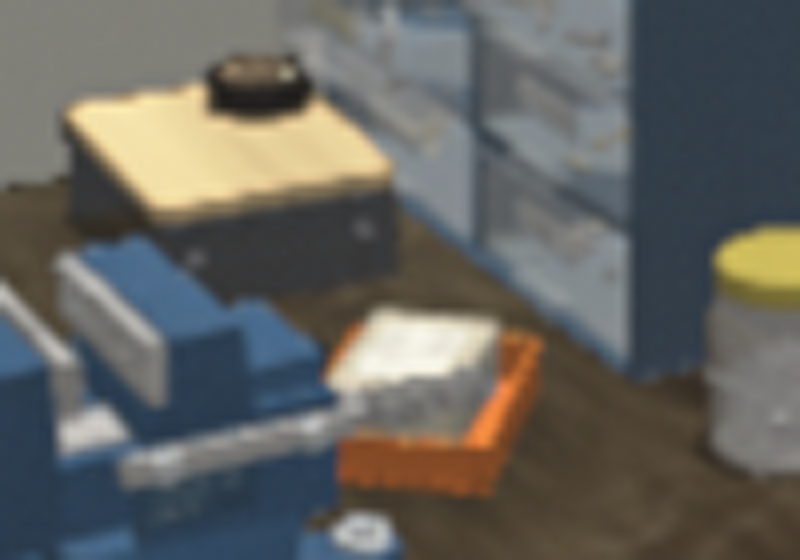

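The crop shows the board corners at front-right (158,213), rear-right (393,168) and front-left (67,110). The tray corners are at (543,338) and (492,447).

```bash
python3 - <<'E'
from h import *
q=lambda x,y:(145+x/4-.4,150+y/4-.4)
s=lambda x,y:(250+x/8-.45,145+y/8-.45)
for n,a,b in[("bRR",(281,138),(393,168)),("bFR",(270,299),(158,213)),("bFL",(73,290),(67,110)),("t1",(587,229),(543,338)),("t2",(518,315),(492,447))]:
    print(n,two(q(*a),s(*b)))
E
python3 -m creep '[{"dp":[0,0,0.3],"delta_rot":[0,0,-1],"fingers":1},{"dp":[0,0,0.3],"delta_rot":[0,0,-1],"fingers":1},{"dp":[0,0,0.3],"delta_rot":[0,0,-1],"fingers":1},{"dp":[0,0,0.3],"delta_rot":[0,0,-1],"fingers":1},{"dp":[0,0,0.3],"delta_rot":[0,0,-1],"fingers":1},{"dp":[0,0,0.3],"delta_rot":[0,0,-1],"fingers":1},{"dp":[0,0,0.1],"delta_rot":[0,0,-0.7],"fingers":1},{"dp":[0,0,0],"delta_rot":[0,0,0],"fingers":1},{"dp":[0,0,0],"delta_rot":[0,0,0],"fingers":1},{"dp":[0,0,0],"delta_rot":[0,0,0],"fingers":1}]'
```

```text
bRR (array([0.65924195, 0.23403942, 0.05979387]), np.float64(0.0011579995829030406))
bFR (array([0.53257558, 0.24174333, 0.05735874]), np.float64(0.0021781622744739175))
bFL (array([0.54317259, 0.3972772 , 0.05873116]), np.float64(0.005371216933495746))
t1 (array([ 0.5947732 , -0.017026  ,  0.07752537]), np.float64(0.02794078073897862))
t2 (array([0.55751705, 0.02873691, 0.01487774]), np.float64(0.09011838648995756))
time_s: 5.15
eef_pos: [0.508, 0.1326, 0.1094]
eef_rot: [0.339, 0.941, 0.0, 0.001]
ft_force: [0.5, 0.0, 0.2]
width: 0.999
grasp_force: 0.0
```

```bash
python3 - <<'E'
from h import *
q=lambda x,y:(145+x/4-.4,150+y/4-.4)
s=lambda x,y:(250+x/8-.45,145+y/8-.45)
for n,a,b in[("tC",(472,140),(543,338)),("tB",(587,229),(492,447))]:
    print(n,two(q(*a),s(*b)))
shot("top","pics/t2.png")
c=cv2.imread("pics/t2.png")[150:300,145:345]
cv2.imwrite("pics/c3.png",cv2.resize(c,None,fx=4,fy=4,interpolation=cv2.INTER_CUBIC))
E
```

```text
tC (array([0.66260378, 0.08497662, 0.02352809]), np.float64(0.0037405513096097623))
tB (array([ 0.58776076, -0.00829244,  0.02311275]), np.float64(0.002564151086948136))
```

View pics/c3.png

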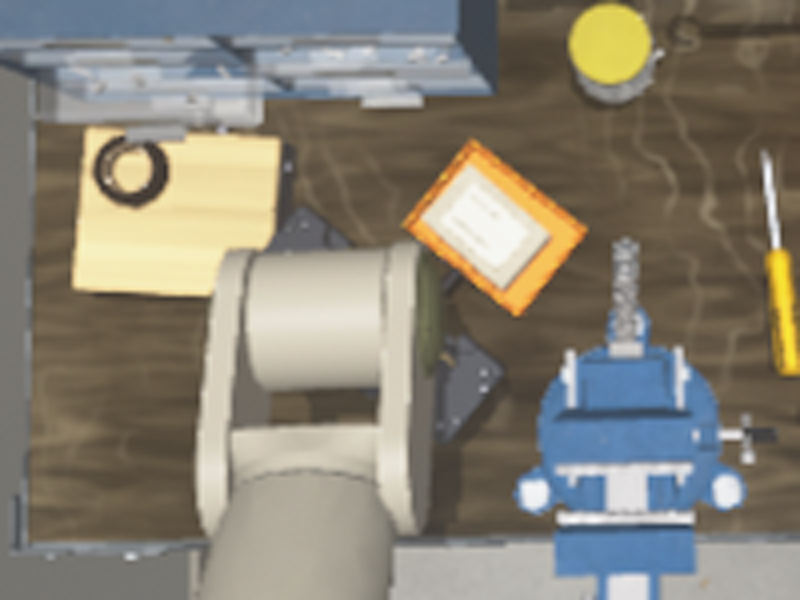

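Two views give the tray rim at 23 mm and the board top at about 60 mm, which matches the text. In the crop the gripper (300–500, 210–440) clears the vise, but its left end comes near the board corner (270,298). I'll shift about 8 mm toward the vise and go down.

```bash
python3 -m creep '[{"dp":[0,-0.08,0],"delta_rot":[0,0,0],"fingers":1},{"dp":[0,0,0.2],"delta_rot":[0,0,0],"fingers":1},{"dp":[0,0,0.2],"delta_rot":[0,0,0],"fingers":1},{"dp":[0,0,0.2],"delta_rot":[0,0,0],"fingers":1},{"dp":[0,0,0.2],"delta_rot":[0,0,0],"fingers":1},{"dp":[0,0,0.1],"delta_rot":[0,0,0],"fingers":1},{"dp":[0,0,0.07],"delta_rot":[0,0,0],"fingers":1},{"dp":[0,0,0],"delta_rot":[0,0,0],"fingers":1},{"dp":[0,0,0],"delta_rot":[0,0,0],"fingers":0.5},{"dp":[0,0,0],"delta_rot":[0,0,0],"fingers":0.4}]'
python3 -m creep '[{"dp":[0,0,0],"delta_rot":[0,0,0],"fingers":0.3},{"dp":[0,0,0],"delta_rot":[0,0,0],"fingers":0.2},{"dp":[0,0,0],"delta_rot":[0,0,0],"fingers":0},{"dp":[0,0,0],"delta_rot":[0,0,0],"fingers":0},{"dp":[0,0,0],"delta_rot":[0,0,0],"fingers":0},{"dp":[0,0,0],"delta_rot":[0,0,0],"fingers":0},{"dp":[0,0,0],"delta_rot":[0,0,0],"fingers":0},{"dp":[0,0,0],"delta_rot":[0,0,0],"fingers":0},{"dp":[0,0,0],"delta_rot":[0,0,0],"fingers":0},{"dp":[0,0,0],"delta_rot":[0,0,0],"fingers":0}]'
```

```text
time_s: 6.45
eef_pos: [0.5029, 0.1264, 0.0122]
eef_rot: [0.339, 0.941, 0.0, 0.0]
ft_force: [-0.0, 0.6, -0.3]
width: 0.796
grasp_force: 0.0
time_s: 7.7
eef_pos: [0.5028, 0.1265, 0.0118]
eef_rot: [0.339, 0.941, 0.0, 0.0]
ft_force: [2.8, 2.9, -0.8]
width: 0.117
grasp_force: 29.7
```

```bash
python3 -m creep '[{"dp":[0,0,0],"delta_rot":[0,0,-0.5],"fingers":0},{"dp":[0,0,0],"delta_rot":[0,0,-1],"fingers":0},{"dp":[0,0,0],"delta_rot":[0,0,-1],"fingers":0},{"dp":[0,0,0],"delta_rot":[0,0,-1],"fingers":0},{"dp":[0,0,0],"delta_rot":[0,0,-1],"fingers":0},{"dp":[0,0,0],"delta_rot":[0,0,-1],"fingers":0},{"dp":[0,0,0],"delta_rot":[0,0,-1],"fingers":0},{"dp":[0,0,0],"delta_rot":[0,0,-1],"fingers":0},{"dp":[0,0,0],"delta_rot":[0,0,-1],"fingers":0},{"dp":[0,0,0],"delta_rot":[0,0,-0.4],"fingers":0}]'
python3 -m creep '[{"dp":[0.1,0.01,0],"delta_rot":[0,0,0],"fingers":0},{"dp":[0.15,0.02,0],"delta_rot":[0,0,0],"fingers":0},{"dp":[0.16,0.03,0],"delta_rot":[0,0,0],"fingers":0},{"dp":[0.16,0.03,0],"delta_rot":[0,0,0],"fingers":0},{"dp":[0.16,0.03,0],"delta_rot":[0,0,0],"fingers":0},{"dp":[0.16,0.03,0],"delta_rot":[0,0,0],"fingers":0},{"dp":[0.16,0.03,0],"delta_rot":[0,0,0],"fingers":0},{"dp":[0.16,0.02,0],"delta_rot":[0,0,0],"fingers":0},{"dp":[0.12,0,0],"delta_rot":[0,0,0],"fingers":0},{"dp":[0.08,0,0],"delta_rot":[0,0,0],"fingers":0}]'
python3 - <<'E'
from m import *
im=shot("top","pics/t3.png")
c=cv2.imread("pics/t3.png")[150:300,145:345]
cv2.imwrite("pics/c4.png",cv2.resize(c,None,fx=4,fy=4,interpolation=cv2.INTER_CUBIC))
print(bot.sense()["eef_rot"])
E
```

```text
time_s: 8.95
eef_pos: [0.5021, 0.1257, 0.0117]
eef_rot: [0.035, 0.999, -0.0, -0.001]
ft_force: [-0.7, -4.9, 1.9]
width: 0.116
grasp_force: 30.5
time_s: 10.2
eef_pos: [0.3628, 0.1563, 0.0118]
eef_rot: [0.035, 0.999, 0.0, 0.0]
ft_force: [2.7, 0.4, -2.5]
width: 0.111
grasp_force: 30.0
[ 3.48275311e-02  9.99393109e-01 -7.04354002e-05 -6.72267432e-04]
```

View pics/c4.png

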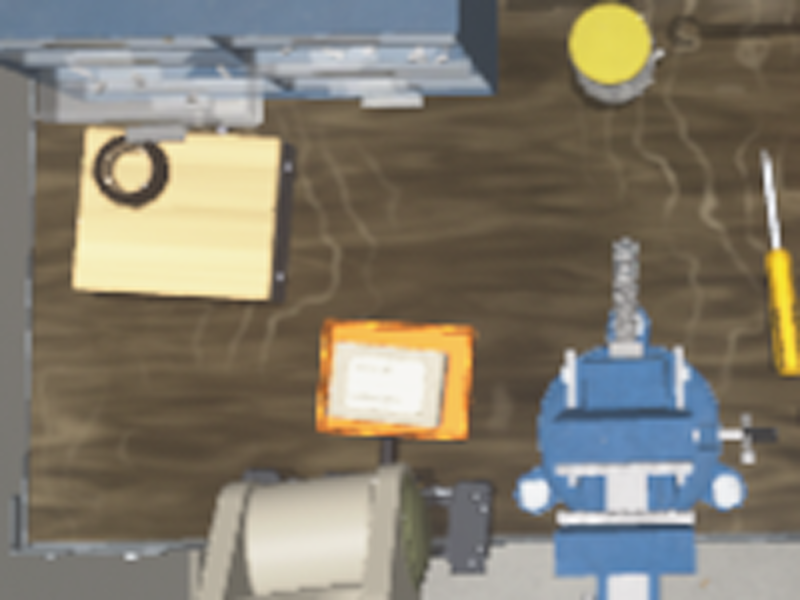

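The tray is straight with its rear edge at crop row ~322, clear of the riser front at ~300, and the carton is inside. Now I'll slide it left.

```bash
python3 -m creep '[{"dp":[0.01,0.1,0],"delta_rot":[0,0,0],"fingers":0},{"dp":[0.01,0.18,0],"delta_rot":[0,0,0],"fingers":0},{"dp":[0.02,0.2,0],"delta_rot":[0,0,0],"fingers":0},{"dp":[0.02,0.22,0],"delta_rot":[0,0,0],"fingers":0},{"dp":[0.02,0.22,0],"delta_rot":[0,0,0],"fingers":0},{"dp":[0.02,0.22,0],"delta_rot":[0,0,0],"fingers":0},{"dp":[0.01,0.22,0],"delta_rot":[0,0,0],"fingers":0},{"dp":[0.01,0.2,0],"delta_rot":[0,0,0],"fingers":0},{"dp":[0,0.12,0],"delta_rot":[0,0,0],"fingers":0},{"dp":[0,0.07,0],"delta_rot":[0,0,0],"fingers":0}]'
python3 - <<'E'
from m import *
im=shot("top","pics/t4.png")
print("tray",*rect("top",mask(im,(5,160,150),(20,255,255),(150,215,245,280)),.024))
print("board",*rect("top",mask(im,(15,50,150),(32,160,255),(150,170,225,235)),.062))
c=cv2.imread("pics/t4.png")[150:300,145:345]
cv2.imwrite("pics/c5.png",cv2.resize(c,None,fx=4,fy=4,interpolation=cv2.INTER_CUBIC))
E
```

```text
time_s: 11.5
eef_pos: [0.3633, 0.3319, 0.0117]
eef_rot: [0.035, 0.999, -0.001, -0.001]
ft_force: [1.0, -7.1, 3.9]
width: 0.108
grasp_force: 30.3
tray ((466.8539123535156, 321.2059631347656), (121.34137725830078, 92.0248794555664), 85.33308410644531) [[416.05768 264.48013]
 [507.77747 256.9927 ]
 [517.65015 377.9318 ]
 [425.93036 385.41922]]
board ((601.3837280273438, 316.09869384765625), (158.03431701660156, 131.445068359375), 86.08206176757812) [[530.4158  241.75687]
 [661.5536  232.77554]
 [672.3517  390.44052]
 [541.21387 399.42184]]
```

View pics/c5.png

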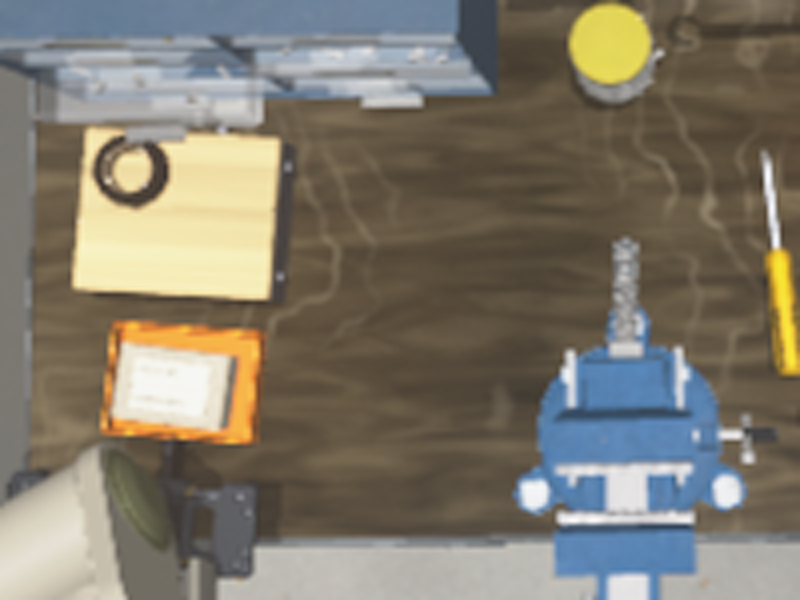

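The tray is straight, 4 mm right of the riser's centre line, with its rear wall 24 mm in front of the riser. I'll correct 3.5 mm to the left and slide it in about 85 mm.

```bash
python3 -m creep '[{"dp":[-0.02,0.02,0],"delta_rot":[0,0,0],"fingers":0},{"dp":[-0.05,0.015,0],"delta_rot":[0,0,0],"fingers":0},{"dp":[-0.1,0,0],"delta_rot":[0,0,0],"fingers":0},{"dp":[-0.1,0,0],"delta_rot":[0,0,0],"fingers":0},{"dp":[-0.1,0,0],"delta_rot":[0,0,0],"fingers":0},{"dp":[-0.1,0,0],"delta_rot":[0,0,0],"fingers":0},{"dp":[-0.1,0,0],"delta_rot":[0,0,0],"fingers":0},{"dp":[-0.1,0,0],"delta_rot":[0,0,0],"fingers":0},{"dp":[-0.08,0,0],"delta_rot":[0,0,0],"fingers":0},{"dp":[-0.05,0,0],"delta_rot":[0,0,0],"fingers":0}]'
python3 -m creep '[{"dp":[-0.02,0,0],"delta_rot":[0,0,0],"fingers":0},{"dp":[-0.02,0,0],"delta_rot":[0,0,0],"fingers":0},{"dp":[-0.01,0,0],"delta_rot":[0,0,0],"fingers":0},{"dp":[-0.01,0,0],"delta_rot":[0,0,0],"fingers":0},{"dp":[-0.005,0,0],"delta_rot":[0,0,0],"fingers":0},{"dp":[-0.005,0,0],"delta_rot":[0,0,0],"fingers":0},{"dp":[-0.005,0,0],"delta_rot":[0,0,0],"fingers":0},{"dp":[-0.005,0,0],"delta_rot":[0,0,0],"fingers":0},{"dp":[-0.005,0,0],"delta_rot":[0,0,0],"fingers":0},{"dp":[-0.005,0,0],"delta_rot":[0,0,0],"fingers":0}]'
python3 - <<'E'
from m import *
F=[]
for _ in range(4):
    im=eyes.read_camera("top");F.append(bot.sense()["ft_force"])
print(np.mean(F,0),np.std(F,0))
print("tray",*rect("top",mask(im,(5,160,150),(20,255,255),(150,215,245,280)),.024))
E
```

```text
time_s: 12.8
eef_pos: [0.4423, 0.3297, 0.0117]
eef_rot: [0.035, 0.999, -0.0, -0.002]
ft_force: [-8.5, 1.1, 6.7]
width: 0.112
grasp_force: 30.0
time_s: 14.05
eef_pos: [0.4509, 0.3291, 0.0117]
eef_rot: [0.035, 0.999, -0.0, -0.002]
ft_force: [-8.4, 0.4, 6.3]
width: 0.11
grasp_force: 30.0
[-7.76359240e+00  6.67357038e-03  5.97566175e+00] [0.26798265 0.35927245 0.21740862]
tray ((520.3051147460938, 313.8697204589844), (101.09751892089844, 22.698421478271484), 89.25729370117188) [[508.3016  263.47235]
 [530.99817 263.1781 ]
 [532.3086  364.2671 ]
 [509.61206 364.56134]]
```

Pushing takes a steady ~8 N of friction, equal at both depths, and the rear wall is now about 64 mm in. I'll creep from here.

```bash
python3 -m creep '[{"dp":[-0.005,0,0],"delta_rot":[0,0,0],"fingers":0},{"dp":[-0.005,0,0],"delta_rot":[0,0,0],"fingers":0},{"dp":[-0.005,0,0],"delta_rot":[0,0,0],"fingers":0},{"dp":[-0.005,0,0],"delta_rot":[0,0,0],"fingers":0},{"dp":[-0.005,0,0],"delta_rot":[0,0,0],"fingers":0},{"dp":[-0.005,0,0],"delta_rot":[0,0,0],"fingers":0},{"dp":[-0.005,0,0],"delta_rot":[0,0,0],"fingers":0},{"dp":[-0.005,0,0],"delta_rot":[0,0,0],"fingers":0},{"dp":[-0.005,0,0],"delta_rot":[0,0,0],"fingers":0},{"dp":[-0.005,0,0],"delta_rot":[0,0,0],"fingers":0}]'
```

```text
time_s: 15.5
eef_pos: [0.4559, 0.3288, 0.0117]
eef_rot: [0.035, 0.999, -0.0, -0.002]
ft_force: [-8.5, 0.3, 4.3]
width: 0.114
grasp_force: 30.0
```

```bash
python3 -m creep '[{"dp":[-0.003,0,0],"delta_rot":[0,0,0],"fingers":0},{"dp":[-0.003,0,0],"delta_rot":[0,0,0],"fingers":0},{"dp":[-0.003,0,0],"delta_rot":[0,0,0],"fingers":0},{"dp":[-0.003,0,0],"delta_rot":[0,0,0],"fingers":0},{"dp":[-0.003,0,0],"delta_rot":[0,0,0],"fingers":0},{"dp":[-0.003,0,0],"delta_rot":[0,0,0],"fingers":0},{"dp":[-0.003,0,0],"delta_rot":[0,0,0],"fingers":0},{"dp":[-0.003,0,0],"delta_rot":[0,0,0],"fingers":0},{"dp":[-0.003,0,0],"delta_rot":[0,0,0],"fingers":0},{"dp":[-0.003,0,0],"delta_rot":[0,0,0],"fingers":0}]'
```

```text
time_s: 16.75
eef_pos: [0.4589, 0.3286, 0.0117]
eef_rot: [0.035, 0.999, -0.0, -0.002]
ft_force: [-8.2, 1.0, 5.9]
width: 0.11
grasp_force: 30.0
```

```bash
python3 -m creep '[{"dp":[-0.004,0,0],"delta_rot":[0,0,0],"fingers":0},{"dp":[-0.004,0,0],"delta_rot":[0,0,0],"fingers":0},{"dp":[-0.004,0,0],"delta_rot":[0,0,0],"fingers":0},{"dp":[-0.004,0,0],"delta_rot":[0,0,0],"fingers":0},{"dp":[-0.004,0,0],"delta_rot":[0,0,0],"fingers":0},{"dp":[-0.003,0,0],"delta_rot":[0,0,0],"fingers":0},{"dp":[-0.003,0,0],"delta_rot":[0,0,0],"fingers":0},{"dp":[-0.003,0,0],"delta_rot":[0,0,0],"fingers":0},{"dp":[-0.003,0,0],"delta_rot":[0,0,0],"fingers":0},{"dp":[-0.003,0,0],"delta_rot":[0,0,0],"fingers":0}]'
```

```text
time_s: 18.0
eef_pos: [0.4624, 0.3283, 0.0117]
eef_rot: [0.035, 0.999, -0.0, -0.002]
ft_force: [-8.5, -0.2, 5.5]
width: 0.109
grasp_force: 30.0
```

```bash
python3 -m creep '[{"dp":[-0.004,0,0],"delta_rot":[0,0,0],"fingers":0},{"dp":[-0.004,0,0],"delta_rot":[0,0,0],"fingers":0},{"dp":[-0.004,0,0],"delta_rot":[0,0,0],"fingers":0},{"dp":[-0.004,0,0],"delta_rot":[0,0,0],"fingers":0},{"dp":[-0.004,0,0],"delta_rot":[0,0,0],"fingers":0},{"dp":[-0.003,0,0],"delta_rot":[0,0,0],"fingers":0},{"dp":[-0.003,0,0],"delta_rot":[0,0,0],"fingers":0},{"dp":[-0.003,0,0],"delta_rot":[0,0,0],"fingers":0},{"dp":[-0.003,0,0],"delta_rot":[0,0,0],"fingers":0},{"dp":[-0.003,0,0],"delta_rot":[0,0,0],"fingers":0}]'
```

```text
time_s: 19.25
eef_pos: [0.4659, 0.3281, 0.0117]
eef_rot: [0.035, 0.999, -0.0, -0.002]
ft_force: [-8.7, 0.4, 6.7]
width: 0.112
grasp_force: 30.0
```

```bash
python3 -m creep '[{"dp":[-0.003,0,0],"delta_rot":[0,0,0],"fingers":0},{"dp":[-0.003,0,0],"delta_rot":[0,0,0],"fingers":0},{"dp":[-0.003,0,0],"delta_rot":[0,0,0],"fingers":0},{"dp":[-0.003,0,0],"delta_rot":[0,0,0],"fingers":0},{"dp":[-0.003,0,0],"delta_rot":[0,0,0],"fingers":0},{"dp":[-0.003,0,0],"delta_rot":[0,0,0],"fingers":0},{"dp":[-0.003,0,0],"delta_rot":[0,0,0],"fingers":0},{"dp":[-0.003,0,0],"delta_rot":[0,0,0],"fingers":0},{"dp":[-0.003,0,0],"delta_rot":[0,0,0],"fingers":0},{"dp":[-0.003,0,0],"delta_rot":[0,0,0],"fingers":0}]'
```

```text
time_s: 20.5
eef_pos: [0.4689, 0.3279, 0.0117]
eef_rot: [0.035, 0.999, -0.0, -0.002]
ft_force: [-8.2, 0.3, 6.3]
width: 0.112
grasp_force: 30.0
```

```bash
python3 -m creep '[{"dp":[-0.003,0,0],"delta_rot":[0,0,0],"fingers":0},{"dp":[-0.003,0,0],"delta_rot":[0,0,0],"fingers":0},{"dp":[-0.003,0,0],"delta_rot":[0,0,0],"fingers":0},{"dp":[-0.003,0,0],"delta_rot":[0,0,0],"fingers":0},{"dp":[-0.003,0,0],"delta_rot":[0,0,0],"fingers":0},{"dp":[-0.003,0,0],"delta_rot":[0,0,0],"fingers":0},{"dp":[-0.003,0,0],"delta_rot":[0,0,0],"fingers":0},{"dp":[-0.003,0,0],"delta_rot":[0,0,0],"fingers":0},{"dp":[-0.003,0,0],"delta_rot":[0,0,0],"fingers":0},{"dp":[-0.003,0,0],"delta_rot":[0,0,0],"fingers":0}]'
```

```text
time_s: 21.75
eef_pos: [0.4719, 0.3277, 0.0117]
eef_rot: [0.035, 0.999, -0.0, -0.002]
ft_force: [-7.6, 0.7, 5.4]
width: 0.111
grasp_force: 30.0
```

```bash
python3 -m creep '[{"dp":[-0.003,0,0],"delta_rot":[0,0,0],"fingers":0},{"dp":[-0.003,0,0],"delta_rot":[0,0,0],"fingers":0},{"dp":[-0.003,0,0],"delta_rot":[0,0,0],"fingers":0},{"dp":[-0.003,0,0],"delta_rot":[0,0,0],"fingers":0},{"dp":[-0.003,0,0],"delta_rot":[0,0,0],"fingers":0},{"dp":[-0.003,0,0],"delta_rot":[0,0,0],"fingers":0},{"dp":[-0.003,0,0],"delta_rot":[0,0,0],"fingers":0},{"dp":[-0.003,0,0],"delta_rot":[0,0,0],"fingers":0},{"dp":[-0.003,0,0],"delta_rot":[0,0,0],"fingers":0},{"dp":[-0.003,0,0],"delta_rot":[0,0,0],"fingers":0}]'
python3 - <<'E'
from m import *
im=eyes.read_camera("top")
r,b=rect("top",mask(im,(5,160,150),(20,255,255),(150,215,245,280)),.024)
print("tray",b)
E
```

```text
time_s: 23.0
eef_pos: [0.4749, 0.3275, 0.0117]
eef_rot: [0.035, 0.999, -0.0, -0.002]
ft_force: [-7.4, 1.1, 6.4]
width: 0.107
grasp_force: 30.0
tray [[531.38513 292.89203]
 [531.38513 292.89203]
 [531.08716 270.10693]
 [531.08716 270.10693]]
```

```bash
python3 -m creep '[{"dp":[-0.003,0,0],"delta_rot":[0,0,0],"fingers":0},{"dp":[-0.003,0,0],"delta_rot":[0,0,0],"fingers":0},{"dp":[-0.003,0,0],"delta_rot":[0,0,0],"fingers":0},{"dp":[-0.003,0,0],"delta_rot":[0,0,0],"fingers":0},{"dp":[-0.003,0,0],"delta_rot":[0,0,0],"fingers":0},{"dp":[-0.003,0,0],"delta_rot":[0,0,0],"fingers":0},{"dp":[-0.003,0,0],"delta_rot":[0,0,0],"fingers":0},{"dp":[-0.003,0,0],"delta_rot":[0,0,0],"fingers":0},{"dp":[-0.003,0,0],"delta_rot":[0,0,0],"fingers":0},{"dp":[-0.003,0,0],"delta_rot":[0,0,0],"fingers":0}]'
```

```text
time_s: 24.3
eef_pos: [0.4779, 0.3273, 0.0117]
eef_rot: [0.035, 0.999, -0.0, -0.002]
ft_force: [-8.6, 0.3, 7.0]
width: 0.109
grasp_force: 30.0
```

```bash
python3 -m creep '[{"dp":[-0.003,0,0],"delta_rot":[0,0,0],"fingers":0},{"dp":[-0.003,0,0],"delta_rot":[0,0,0],"fingers":0},{"dp":[-0.003,0,0],"delta_rot":[0,0,0],"fingers":0},{"dp":[-0.003,0,0],"delta_rot":[0,0,0],"fingers":0},{"dp":[-0.003,0,0],"delta_rot":[0,0,0],"fingers":0},{"dp":[-0.003,0,0],"delta_rot":[0,0,0],"fingers":0},{"dp":[-0.003,0,0],"delta_rot":[0,0,0],"fingers":0},{"dp":[-0.003,0,0],"delta_rot":[0,0,0],"fingers":0},{"dp":[-0.003,0,0],"delta_rot":[0,0,0],"fingers":0},{"dp":[-0.003,0,0],"delta_rot":[0,0,0],"fingers":0}]'
```

```text
time_s: 25.55
eef_pos: [0.4809, 0.3271, 0.0117]
eef_rot: [0.035, 0.999, -0.0, -0.002]
ft_force: [-7.8, -0.4, 6.4]
width: 0.11
grasp_force: 30.0
```

```bash
python3 -m creep '[{"dp":[-0.003,0,0],"delta_rot":[0,0,0],"fingers":0},{"dp":[-0.003,0,0],"delta_rot":[0,0,0],"fingers":0},{"dp":[-0.003,0,0],"delta_rot":[0,0,0],"fingers":0},{"dp":[-0.003,0,0],"delta_rot":[0,0,0],"fingers":0},{"dp":[-0.003,0,0],"delta_rot":[0,0,0],"fingers":0},{"dp":[-0.003,0,0],"delta_rot":[0,0,0],"fingers":0},{"dp":[-0.003,0,0],"delta_rot":[0,0,0],"fingers":0},{"dp":[-0.003,0,0],"delta_rot":[0,0,0],"fingers":0},{"dp":[-0.003,0,0],"delta_rot":[0,0,0],"fingers":0},{"dp":[-0.003,0,0],"delta_rot":[0,0,0],"fingers":0}]'
```

```text
time_s: 26.8
eef_pos: [0.4836, 0.3269, 0.0117]
eef_rot: [0.035, 0.999, -0.0, -0.002]
ft_force: [-10.0, 1.2, 7.1]
width: 0.112
grasp_force: 30.0
```

The force rose to 10 N and the tool lagged slightly, so contact has begun. I'll push a further 2 mm to confirm.

```bash
python3 -m creep '[{"dp":[-0.002,0,0],"delta_rot":[0,0,0],"fingers":0},{"dp":[-0.002,0,0],"delta_rot":[0,0,0],"fingers":0},{"dp":[-0.002,0,0],"delta_rot":[0,0,0],"fingers":0},{"dp":[-0.002,0,0],"delta_rot":[0,0,0],"fingers":0},{"dp":[-0.002,0,0],"delta_rot":[0,0,0],"fingers":0},{"dp":[-0.002,0,0],"delta_rot":[0,0,0],"fingers":0},{"dp":[-0.002,0,0],"delta_rot":[0,0,0],"fingers":0},{"dp":[-0.002,0,0],"delta_rot":[0,0,0],"fingers":0},{"dp":[-0.002,0,0],"delta_rot":[0,0,0],"fingers":0},{"dp":[-0.002,0,0],"delta_rot":[0,0,0],"fingers":0}]'
python3 - <<'E'
from h import *
F=[]
for _ in range(5):
    eyes.read_camera("top");F.append(bot.sense()["ft_force"])
print(np.mean(F,0),np.std(F,0))
E
```

```text
time_s: 28.05
eef_pos: [0.485, 0.3269, 0.0117]
eef_rot: [0.035, 0.999, -0.0, -0.003]
ft_force: [-11.3, 0.4, 7.8]
width: 0.11
grasp_force: 30.0
[-11.31187665   0.98103877   7.83459896] [0.22648684 0.70892582 0.5266091 ]
```

```bash
python3 -m creep '[{"dp":[-0.003,0,0],"delta_rot":[0,0,0],"fingers":0},{"dp":[-0.003,0,0],"delta_rot":[0,0,0],"fingers":0},{"dp":[-0.003,0,0],"delta_rot":[0,0,0],"fingers":0},{"dp":[-0.003,0,0],"delta_rot":[0,0,0],"fingers":0},{"dp":[-0.003,0,0],"delta_rot":[0,0,0],"fingers":0},{"dp":[0,0,0],"delta_rot":[0,0,0],"fingers":0},{"dp":[0,0,0],"delta_rot":[0,0,0],"fingers":0},{"dp":[0,0,0],"delta_rot":[0,0,0],"fingers":0},{"dp":[0,0,0],"delta_rot":[0,0,0],"fingers":0},{"dp":[0,0,0],"delta_rot":[0,0,0],"fingers":0}]'
python3 - <<'E'
from h import *
F=[]
for _ in range(5):
    eyes.read_camera("top");F.append(bot.sense()["ft_force"])
print(np.mean(F,0),np.std(F,0))
E
```

```text
time_s: 29.55
eef_pos: [0.4862, 0.3268, 0.0117]
eef_rot: [0.035, 0.999, -0.0, -0.003]
ft_force: [-12.9, 1.4, 8.4]
width: 0.108
grasp_force: 30.0
[-12.4968051    1.42462445   8.78310704] [0.41193459 0.24806735 0.26091864]
```

The bumper force is now about 4 N above friction. I'll release and lift away.

```bash
python3 -m creep '[{"dp":[0,0,0],"delta_rot":[0,0,0],"fingers":0.2},{"dp":[0,0,0],"delta_rot":[0,0,0],"fingers":0.4},{"dp":[0,0,0],"delta_rot":[0,0,0],"fingers":0.6},{"dp":[0,0,0],"delta_rot":[0,0,0],"fingers":0.6},{"dp":[0,0,0],"delta_rot":[0,0,0],"fingers":0.6},{"dp":[0,0,0],"delta_rot":[0,0,0],"fingers":0.6},{"dp":[0,0,-0.05],"delta_rot":[0,0,0],"fingers":0.6},{"dp":[0,0,-0.1],"delta_rot":[0,0,0],"fingers":0.6},{"dp":[0,0,-0.2],"delta_rot":[0,0,0],"fingers":0.6},{"dp":[0,0,-0.2],"delta_rot":[0,0,0],"fingers":0.6}]'
python3 -m creep '[{"dp":[0,0,-0.2],"delta_rot":[0,0,0],"fingers":0.6},{"dp":[0.1,-0.2,-0.2],"delta_rot":[0,0,0],"fingers":0.6},{"dp":[0.1,-0.2,-0.2],"delta_rot":[0,0,0],"fingers":0.6},{"dp":[0.1,-0.3,-0.2],"delta_rot":[0,0,0],"fingers":0.6},{"dp":[0.1,-0.3,-0.2],"delta_rot":[0,0,0],"fingers":0.6},{"dp":[0,-0.3,-0.2],"delta_rot":[0,0,0],"fingers":0.6},{"dp":[0,-0.3,-0.2],"delta_rot":[0,0,0],"fingers":0.6},{"dp":[0,-0.3,0],"delta_rot":[0,0,0],"fingers":0.6},{"dp":[0,0,0],"delta_rot":[0,0,0],"fingers":0.6},{"dp":[0,0,0],"delta_rot":[0,0,0],"fingers":0.6}]'
python3 - <<'E'
from h import *
shot("top","pics/t5.png")
c=cv2.imread("pics/t5.png")[150:300,145:345]
cv2.imwrite("pics/c6.png",cv2.resize(c,None,fx=4,fy=4,interpolation=cv2.INTER_CUBIC))
E
```

```text
time_s: 31.05
eef_pos: [0.4892, 0.3264, 0.0681]
eef_rot: [0.035, 0.999, 0.0, 0.0]
ft_force: [0.2, -0.0, -0.2]
width: 0.596
grasp_force: 0.0
time_s: 32.3
eef_pos: [0.4359, 0.1401, 0.207]
eef_rot: [0.035, 0.999, 0.0, 0.0]
ft_force: [-0.3, -0.2, -0.8]
width: 0.595
grasp_force: 0.0
```

View pics/c6.png

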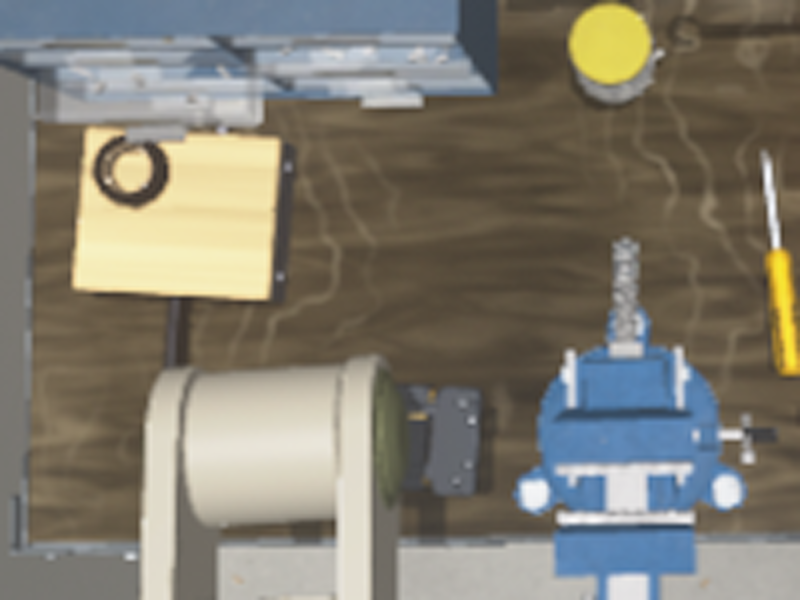

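The tongue is at about (177,300–365), straight and near the centre line. The arm is clear and the board is untouched, so I'm handing in.

```bash
python3 -c "
from station import bot
print(bot.hand_in())"
```

```text
the job is handed in; nothing more can be done
None
```

I slid the tray in straight under the riser, pressed it about 4 N into the bumper (roughly 97 mm in), released it, moved the arm clear and handed in at about 32 s. The hand-in gave no verdict, so I don't know how it was judged; the force left on the bumper and the carton under the board could not be checked after release.

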